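Shut a field recorder's battery door and tuck it under its lip

ROBOT

A 6-joint arm with a two-finger parallel gripper is mounted at the origin on the work surface. World frame = base frame: x ahead of the robot, y to its left, z up, the work surface at z = 0. Lengths are in m, angles in rad, forces in N, time in s.
With the tool pointing down it reaches from about 0.375 to 0.925 m from the base axis. Payload 5.7 kg.
Tool frame: the origin (TCP) lies midway between the tips of the shut fingers; the grasp point (between the pads) lies 19 mm behind it (robot.grip_depth is the distance from the TCP to the grasp point, in m); z points along the fingers, y is the line along which they close (so a half turn about z gives the same grasp; the last joint's range is limited). The gripper opens to 88 mm and grips with 3 to 60 N. Pads are 20 mm wide; open, the fingers measure 115 mm over their backs; the gripper's body (75 mm by 178 mm) begins 61 mm behind the grasp point.
Start: joints at [-1.317, 0.359, 1.51, -0, 1.272, -0.115], TCP at [0.216, -0.56, 0.223] pointing down, gripper open.
Joint ranges: [-2.97, 2.97], [-1.01, 2.36], [0.21, 2.38], [-0.96, 4.11], [0.2, 2.71], [-2.98, 2.98]. Speed limits (rad/s): [2.39, 2.39, 3.14, 3.14, 3.14, 3.14].

INTERFACE

Orientations are given as a unit quaternion [x, y, z, w].
In Python, from bench import robot gives the robot as it stands.
- The arm moves only by the tool play_rows, never from a script. Its arguments are lists of equal length, an entry for each row: "slide": the shift along the tool's x, y, z in m, a list of three; "roll": the turn about the tool's z in degrees. In form: {"slide": [[tx, ty, tz], ...], "roll": [roll, ...]}. A call has 1 to 12 rows; each row is the pose to reach, as a shift and turn from the pose commanded when the call began, along the tool's axes at that moment; what a row does not reach only later rows make up. A row lasts 1/12 s, in which the tool goes at most 41.7 mm and 7.16 degrees, less where a joint would pass 70% of its speed; a pose out of reach is approached as far as the arm can. A call with a gripper value outside its range is refused whole. "jaw" is the opening, from 0 (shut) to 1 (fully open), set as the call begins (left out, the last holds). The fingers move at their own pace and stop on an object; "grip_force" is the grip in N (left out, the last holds). Time passes only in rows, so rows that repeat a pose let the fingers close. It gives the time, the measured TCP pose, the force, the opening and the grip force at its end, in the units of the state.
- robot.read_state(): the state, without advancing time (a new reading comes with each control period).
- robot.snapshot(name): name is "scene" or "top" or "wrist"; returns a dict with "img" (480x640x3 uint8, red, green, blue), "depth" (480x640 float32, m along the optical axis (not along the pixel's ray), 0 where there is no reading), "camera_matrix" (3x3 intrinsics, pixels), "R" (3x3) and "t" (3): a world point X has camera coordinates R X + t. Camera axes: x right, y down, z forward; pixel columns grow to the right and rows downward; lengths in m; the calibration is good to about 2 mm. A picture is of the moment at which its call begins.
- robot.finish_job(): hands the job in; it is judged then, once.
The state is a dict: "time": time; "joint_pos": joint angles; "qd": joint speeds; "effort": joint torques, N m; "ee_pos": TCP position; "eef_rot": TCP orientation; "ft_force": force on the tool from outside, world axes, zero at the start; "ft_torque": the same for the moment, N m; "grip_width": finger opening in m; "grip_force": force on a finger pad.
Only numpy, scipy, OpenCV 4.12 (cv2) and the standard library are available. Lean on these libraries where they do the work, as an engineer would, in place of code of your own. Each camera call takes 0.05 s, during which the arm holds its last target. There are 200 camera calls.

TASK

Fresh batteries are in the field recorder, but its battery door is still standing open. With the fingertips, fold the door down over the batteries, press it flat against its spring and push it forward, towards the screen and keys, until its front edge is tucked all the way under the retaining lip and the door stays shut by itself. Do not lift or shove the recorder, leave the things around it where they stand, and take the hand away at the end.

Things in the scene. Friction and masses are not known exactly. Their poses are not given: they have to be found in the camera images.
- recorder: Grey field recorder, 210 (y) x 190 (x) x 57 mm high, 1.9 kg, loose on rubber feet. Origin: centre of its underside; z up; -x points to its control side. The control deck (screen, keys, an 8 mm high dial) fills x -95 to -4 mm, top at z 57; six knobs stick 12 mm out of the front face. The battery bay is behind it; the case ends at x 95.
- bay (a point): Centre of the open battery bay, level with its rims: recorder x 41, y 0, z 46 mm. Four AA cells lie in it, tops at z 41. Bay and door lie in a channel 90 mm wide (y -45 to 45), open to the rear, between shoulders whose tops are at z 57.
- door (a joint): Door angle, rad: 0 flat and shut (hard stop), 1.57 upright, 1.6 stop. Hinge axis along the recorder's y at the bay's rear; the free edge goes to -x when shut. A spring lifts it: friction holds it where it stands from about 0.5 up, but let go flatter and not tucked it pops up to about 0.45. Pressing it flat takes about 0.1 Nm (1.5 N at its edge, 3 N at its middle).
- door_slide (a joint): How far the hinge has slid forward in its slots, along the recorder's -x, m: 0 back, 0.012 fully forward (stop). Moves stiffly (about 3.5 N), stays where left. With the door flat, sliding it forward carries the door's edge beneath the lip: overlap begins at 0.004 and is 8 mm when fully forward. With the door up, heels behind its hinge block the slide after about 3 mm.
- door_hinge (a point): Hinge axis at the middle of the door's width: recorder x 82, z 48 mm when door_slide is 0; moves with the slide. x axis along the door from free edge to hinge, z axis out of the outer face. The door is a plate 76 mm wide, 3 mm thick, reaching 72 mm from the axis; its last 9 mm are a tongue 2 mm thick, 72 mm wide. Outer face 1.5 mm above the axis when shut.
- door_edge (a point): Middle of the door's free edge, at the panel's mid-thickness, 72 mm from the hinge axis.
- door_ridge (a point): Foot of the thumb ridge on the door's outer face, on the side that looks to the hinge, at mid-width, 48 mm from the hinge axis. The ridge stands 4 mm above the face, is 4 mm thick (48 to 52 mm from the axis) and 50 mm wide; a fingertip on its hinge side can push the shut door forward.
- lip (a point): Middle of the free lower edge of the retaining lip, a ledge 90 mm wide at the rear of the control deck, overhanging the bay towards the hinge: recorder x 6, z 53.5 mm; top at z 57. Its underside slopes down to z 50.5 at x 0, then runs level 4 mm to the back of the slot.
- earcase_a: Red rubber earbud case, a rounded block 46 x 66 x 28 mm, loose; origin under its centre.
- earcase_b: A second, identical red rubber earbud case.
- windscreen: Silver aluminium microphone windscreen cage, standing upright, 56 mm across, 111 mm high, loose; origin under its centre.
- insulator: White ceramic ribbed insulator, 46 mm across, 56 mm high, loose; origin under its centre.
- pilot_lamp: Green glass pilot lamp in a steel holder, 38 mm across, 56 mm high, loose; origin under its centre.
- spent_caddy: Clear plastic tray of four spent AA cells, 62 x 68 x 17 mm, loose; origin under its centre.

How it is judged:
On the way:
1. the door is folded down, not yet under the lip (value of joint door below 0.15 rad and value of joint door_slide below 0.008 m).
At the end, for the whole second after the job is handed in: The door lies shut (angle under 0.06 rad) with its hinge at least 9 mm forward, so that its edge is at least 5 mm beneath the lip, and it stays so untouched; the recorder stands level within 30 mm of where it stood, and every other thing within 30 mm of where it stood (value of joint door below 0.06 rad and value of joint door_slide above 0.009 m and velocity of joint door between -0.05 and 0.05 rad/s and distance of each of recorder, earcase_a, earcase_b, windscreen, insulator, pilot_lamp, spent_caddy from where it was at the start of the episode below 0.03 m and angle between recorder's own z axis and vertical below 0.05 rad and linear speed of recorder below 0.02 m/s).
It fails at once if the recorder is lifted, tipped or shoved more than 30 mm (distance of recorder from where it was at the start of the episode above 0.03 m or angle between recorder's own z axis and vertical above 0.15 rad or height (world z) of recorder above 0.012 m).
It fails at once if another thing is picked up, knocked over or moved more than 30 mm (distance of any of earcase_a, earcase_b, windscreen, insulator, pilot_lamp, spent_caddy from where it was at the start of the episode above 0.03 m or angle between any of earcase_a, earcase_b, windscreen, insulator, pilot_lamp, spent_caddy's own z axis and vertical above 0.4 rad).
It also fails if it takes over 35 s, if anything falls off the work surface, if the arm or the gripper's body presses on something with over 40 N, if the wrist force passes 120 N, or if a joint passes its speed limit or range.

## Working session

There is one attempt and no reset: what is moved stays moved. The work goes in short steps, Python scripts to look and compute and a tool call to move; the robot and the scene stay as the last step left them, time stands still between calls to the robot, and variables do not carry over. Pictures are saved under pics/ and viewed, at most 10 in all, crops included, and the job is handed in when it is done.

Besides the shell and the picture viewer there is one more tool, called after "Emit:" by a JSON object that holds its "method" and its "body", one argument or row to a line. play_rows: Moves the arm, as the interface text tells. Its arguments: {"type":"object","properties":{"slide":{"type":"array","items":{"type":"array","items":{"type":"number"}}},"roll":{"type":"array","items":{"type":"number"}},"jaw":{"type":"number"},"grip_force":{"type":"number"}},"required":["slide","roll"]}

```bash
mkdir -p pics; python3 - <<'E'
from bench import robot
import cv2,numpy as np,pickle
for n in ("scene","top"):
    s=robot.snapshot(n); cv2.imwrite(f"pics/{n}0.png",s["img"][:,:,::-1]); pickle.dump(s,open(f"{n}0.pkl","wb"))
    print(n,s["camera_matrix"].tolist(),np.round(s["R"],3).tolist(),s["t"], (s["depth"]>0).mean())
s=robot.read_state();print(s)
E
```

```text
scene [[476.51870440507435, 0.0, 324.8905372490483], [0.0, 476.51870440507435, 242.5520046341508], [0.0, 0.0, 1.0]] [[-0.789, 0.614, 0.008], [0.48, 0.625, -0.616], [-0.384, -0.482, -0.788]] [ 0.38984658 -0.26022558  1.14363619] 0.9959407552083334
top [[455.59085814497365, 0.0, 311.99078775888444], [0.0, 455.59085814497365, 234.96298414249085], [0.0, 0.0, 1.0]] [[0.027, -0.999, 0.021], [-0.992, -0.03, -0.125], [0.126, -0.017, -0.992]] [0.02530929 0.5897035  0.95577235] 0.9959147135416667
{'time': 0.1, 'joint_pos': array([-1.31708083e+00,  3.59446266e-01,  1.51132501e+00, -3.99060072e-06,
        1.27248069e+00, -1.15134807e-01]), 'qd': array([ 0.00193748, -0.00183604, -0.00239325,  0.00181025, -0.00138573,
        0.001585  ]), 'effort': array([-2.47107926e-05, -5.16358173e+01, -2.71407920e+01,  6.77322876e-02,
        2.76708032e-02, -3.10982114e-05]), 'ee_pos': array([ 0.21614153, -0.55905295,  0.22188542]), 'eef_rot': array([ 9.83041384e-01,  1.83381977e-01, -5.93433659e-05, -8.27534517e-04]), 'ft_force': array([-0.31365131,  0.05763071,  0.47855298]), 'ft_torque': array([ 0.00069447, -0.03445578, -0.0107714 ]), 'grip_force': 0.0, 'grip_width': 0.08812122584061356}
```

View pics/scene0.png

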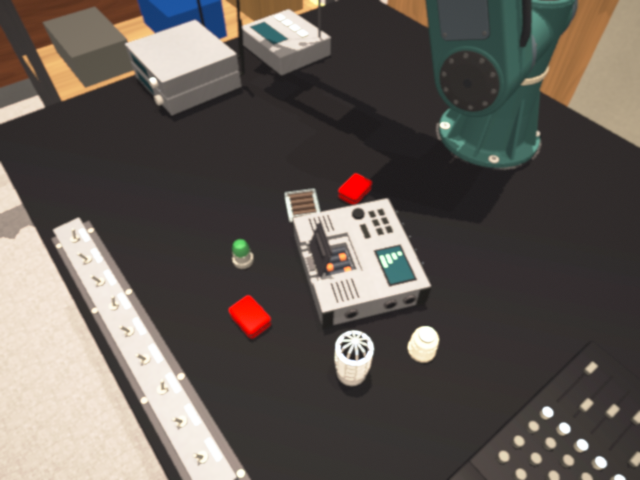

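View pics/top0.png

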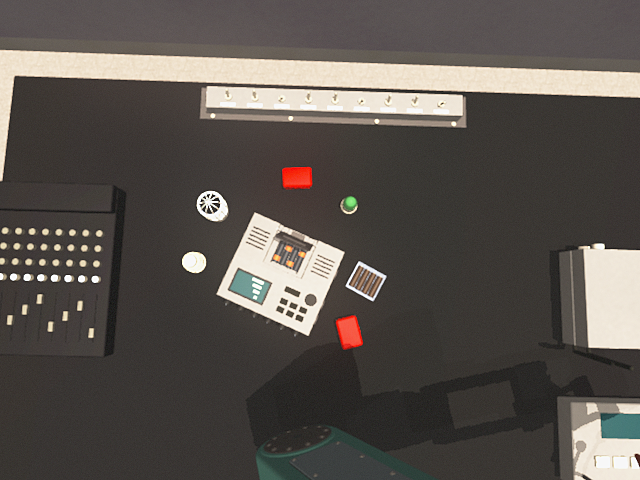

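The scene shows the recorder, with its door upright at about (293,240) in the top view and the control side towards the robot. In the top view the deck corners are near (255,213), (344,252), (305,335) and (218,293).

```bash
cat > h.py <<'E'
import numpy as np,cv2
from bench import robot
def cloud(s):
    K=s["camera_matrix"];v,u=np.mgrid[:480,:640];d=s["depth"]
    c=np.stack([(u-K[0,2])/K[0,0]*d,(v-K[1,2])/K[1,1]*d,d],-1)
    return (c-s["t"])@s["R"]
E
python3 - <<'E'
from h import *
import pickle
s=pickle.load(open("top0.pkl","rb"));P=cloud(s)
win=np.zeros((480,640),bool);win[195:350,205:360]=1
m=win&(abs(P[...,2]-.057)<.006)
m=cv2.morphologyEx(m.astype(np.uint8),cv2.MORPH_OPEN,np.ones((5,5)))
n,l,st,ce=cv2.connectedComponentsWithStats(m);k=1+st[1:,4].argmax();m=l==k
q=P[m];print(len(q),np.median(q[:,2]))
r=cv2.minAreaRect(q[:,:2].astype(np.float32)*1000);print(r,cv2.boxPoints(r))
c=np.array(r[0])/1000
# axis: direction towards rear ( +x world-ish)
for a in (r[2],r[2]+90,r[2]+180,r[2]+270):
    e=np.array([np.cos(np.radians(a)),np.sin(np.radians(a))])
    if e[0]>.75: ex=e;print("yaw",a)
ey=np.array([-ex[1],ex[0]])
for n in ("top","scene"):
    s=pickle.load(open(n+"0.pkl","rb"));Q=cloud(s).reshape(-1,3)
    L=np.c_[(Q[:,:2]-c)@ex,(Q[:,:2]-c)@ey,Q[:,2]]
    w=(abs(L[:,1])<.034)&(L[:,0]>-.02)&(L[:,0]<.13)&(L[:,2]>.068)&(L[:,2]<.14)
    D=L[w]*1000;print(n,len(D))
    for z in range(65,135,8):
        d=D[(D[:,2]>=z)&(D[:,2]<z+8)]
        if len(d):print(z,len(d),np.percentile(d[:,0],[5,50,95]).round(1),d[:,1].min().round(),d[:,1].max().round())
E
```

```text
7010 0.05774655771109527
((505.1648254394531, 107.88699340820312), (215.46109008789062, 190.3240966796875), 67.57456970214844) [[376.1021    44.605865]
 [552.0333   -27.999107]
 [634.22754  171.16812 ]
 [458.29633  243.7731  ]]
yaw 337.57456970214844
top 224
65 15 [75.7 76.6 77.8] -33.0 34.0
73 15 [74.5 75.2 76.2] -31.0 31.0
81 9 [71.4 72.1 73.4] -34.0 34.0
89 21 [68.1 69.6 72.7] -33.0 34.0
97 64 [66.5 69.1 71.7] -32.0 30.0
105 47 [62.6 64.3 65.7] -34.0 33.0
113 53 [59.2 60.6 62.2] -33.0 33.0
scene 529
65 50 [74.5 76.1 77.3] -34.0 32.0
73 70 [72.7 74.1 75.3] -33.0 33.0
81 64 [70.7 71.9 72.9] -33.0 33.0
89 29 [67.5 69.5 72. ] -33.0 33.0
97 134 [65.4 67.7 72. ] -32.0 34.0
105 100 [61.7 63.7 65.4] -34.0 34.0
113 82 [58.7 60.4 61.9] -33.0 34.0
```

Emit:
{"method": "play_rows", "body": {
  "slide": [
    [0.6,-0.432,0.02],
    [0.6,-0.432,0.02],
    [0.6,-0.432,0.02],
    [0.6,-0.432,0.02],
    [0.6,-0.432,0.02],
    [0.6,-0.432,0.02],
    [0.6,-0.432,0.02],
    [0.6,-0.432,0.02],
    [0.6,-0.432,0.02],
    [0.6,-0.432,0.02],
    [0.6,-0.432,0.02],
    [0.6,-0.432,0.02]
  ],
  "roll": [-6,-12,-18,-24,-30,-36,-42,-46.5,-46.5,-46.5,-46.5,-46.5],
  "jaw": 0,
  "grip_force": 40
}}

```text
time: 1.1
ee_pos: [0.4898, -0.1389, 0.209]
eef_rot: [0.831, 0.557, -0.0, -0.0]
ft_force: [0.7, -0.8, -0.4]
grip_width: 0.0108
grip_force: 0.0
```

Emit:
{"method": "play_rows", "body": {
  "slide": [
    [0.234,0.045,0.01],
    [0.234,0.045,0.01],
    [0.234,0.045,0.01],
    [0.234,0.045,0.01],
    [0.234,0.045,0.01],
    [0.234,0.045,0.01],
    [0.234,0.045,0.01],
    [0.234,0.045,0.01],
    [0.234,0.045,0.01]
  ],
  "roll": [0,0,0,0,0,0,0,0,0]
}}

```text
time: 1.85
ee_pos: [0.6192, 0.0579, 0.1986]
eef_rot: [0.831, 0.557, -0.001, -0.0]
ft_force: [-0.8, -0.3, 0.7]
grip_width: 0.0003
grip_force: 0.0
```

```bash
cat >> h.py <<'E'
C=np.array([.5052,.1079]);a=np.radians(-22.4)
EX=np.array([np.cos(a),np.sin(a)]);EY=np.array([-EX[1],EX[0]])
def rec(Q): Q=np.asarray(Q).reshape(-1,3);return np.c_[(Q[:,:2]-C)@EX,(Q[:,:2]-C)@EY,Q[:,2]]*1000
def tcp():
    s=robot.read_state();f=s["ft_force"]
    print("t",round(s["time"],2),"rec tcp",rec(s["ee_pos"]).round(1),"F rec",(f[:2]@EX).round(1),(f[:2]@EY).round(1),f[2].round(1),"w",s["grip_width"],"eff",s["effort"].round(1))
E
python3 - <<'E'
from h import *
tcp()
s=robot.snapshot("scene");cv2.imwrite("pics/s1.png",cv2.resize(s["img"][130:350,200:460,::-1],None,fx=2.5,fy=2.5))
s2=robot.snapshot("wrist");cv2.imwrite("pics/w1.png",s2["img"][:,:,::-1])
# finger width near the tip, from scene depth
t=robot.read_state()["ee_pos"]*1;L=rec(cloud(s));z0=t[2]*1000;x0,y0=rec(t)[0,:2]
for dz in (0,10,20,30,45):
    d=L[(abs(L[:,2]-z0-dz-3)<4)&(abs(L[:,0]-x0)<40)&(abs(L[:,1]-y0)<40)]
    if len(d):print(dz,len(d),d.min(0)-[x0,y0,z0],d.max(0)-[x0,y0,z0])
E
```

```text
t 1.85 rec tcp [[124.4  -2.8 198.6]] F rec -0.6 -0.6 0.7 w 0.00025331147458842074 eff [  1.1 -54.  -27.    0.2  -0.1   0. ]
0 38 [-8.45372154 -6.71322565  0.79623775] [ 9.32644599 13.17275344  6.83978082]
10 53 [ -8.66881999 -10.62808      9.01554649] [ 9.40853537 13.55846332 16.98029317]
20 47 [-8.68205834 -1.99449195 19.02915448] [ 9.12714291 13.04677876 26.97923357]
30 52 [-9.62195693  6.85776229 29.53881239] [10.71954399 14.22629826 36.92585371]
45 68 [-12.06446673   9.1342087   44.02925159] [12.68943659 13.53020264 51.94051085]
```

View pics/s1.png

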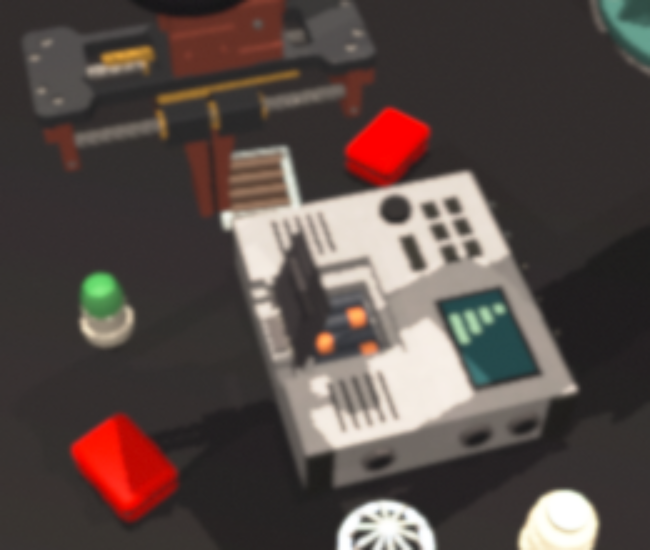

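View pics/w1.png

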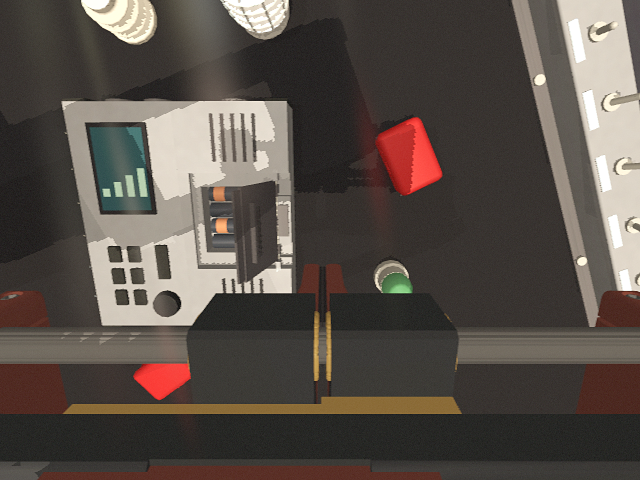

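The arm is lined up about 42 mm behind the hinge, and the closed tip measures about ±9 mm along the recorder's x. The door leans at about 1.25 rad. Next I descend behind it.

Emit:
{"method": "play_rows", "body": {
  "slide": [
    [0.003,-0.01,0.03],
    [0.003,-0.019,0.06],
    [0.003,-0.019,0.09],
    [0.003,-0.019,0.105],
    [0.003,-0.019,0.111],
    [0.003,-0.019,0.111],
    [0.003,-0.019,0.111]
  ],
  "roll": [0,0,0,0,0,0,0]
}}

```text
time: 2.53
ee_pos: [0.604, 0.0675, 0.0889]
eef_rot: [0.831, 0.556, 0.0, 0.0]
ft_force: [0.4, -0.1, 0.6]
grip_width: 0.0006
grip_force: 0.0
```

```bash
python3 -c "
from h import *
tcp()"
```

```text
t 2.53 rec tcp [[106.8   0.3  88.9]] F rec 0.4 0.1 0.6 w 0.0005574392366215533 eff [ -0.  -54.3 -20.7   0.1   0.   -0. ]
```

Emit:
{"method": "play_rows", "body": {
  "slide": [
    [0,-0.012,0],
    [0,-0.022,0],
    [0,-0.026,0.001],
    [0,-0.029,0.001],
    [0,-0.032,0.002],
    [0,-0.0355,0.004],
    [0,-0.039,0.006],
    [0,-0.042,0.008],
    [0,-0.045,0.01],
    [0,-0.047,0.013],
    [0,-0.047,0.013]
  ],
  "roll": [0,0,0,0,0,0,0,0,0,0,0]
}}

```text
time: 3.45
ee_pos: [0.5592, 0.0864, 0.0745]
eef_rot: [0.831, 0.557, -0.001, -0.0]
ft_force: [-0.1, 0.3, -1.2]
grip_width: 0.0001
grip_force: 0.0
```

```bash
cat >> h.py <<'E'
def door(n="scene"):
    s=robot.snapshot(n);L=rec(cloud(s).reshape(-1,3))
    w=(abs(L[:,1])<34)&(abs(L[:,1])>14)&(L[:,0]>-8)&(L[:,0]<82)&(L[:,2]>44)&(L[:,2]<125)
    D=L[w]
    for x in range(-8,82,10):
        d=D[(D[:,0]>=x)&(D[:,0]<x+10)]
        if len(d):print(x,len(d),"z",np.percentile(d[:,2],[10,50,90]).round(1))
    return s
E
python3 -c "
from h import *
tcp();door()"
```

```text
t 3.45 rec tcp [[58.1  0.7 74.5]] F rec -0.2 0.2 -1.2 w 5.983712976420961e-05 eff [ -0.  -52.  -19.3   0.    0.1   0. ]
-8 102 z [56.5 57.8 59.5]
2 128 z [45.7 47.5 58.2]
12 13 z [44.8 46.2 47.1]
22 71 z [46.1 91.8 94.5]
32 90 z [47.5 86.  89.4]
42 79 z [47.6 78.5 83.8]
52 72 z [47.6 69.4 74. ]
62 124 z [58.7 62.4 65.7]
72 124 z [49.7 54.3 57.8]
```

Emit:
{"method": "play_rows", "body": {
  "slide": [
    [0,-0.002,0.002],
    [0,-0.003,0.004],
    [0,-0.005,0.0075],
    [0,-0.006,0.011],
    [0,-0.007,0.0145],
    [0,-0.008,0.018],
    [0,-0.0085,0.021],
    [0,-0.009,0.023],
    [0,-0.009,0.025],
    [0,-0.009,0.025]
  ],
  "roll": [0,0,0,0,0,0,0,0,0,0]
}}

```text
time: 4.33
ee_pos: [0.5514, 0.0897, 0.0498]
eef_rot: [0.831, 0.556, -0.0, -0.0]
ft_force: [-1.7, -0.0, 2.2]
grip_width: 0.0006
grip_force: 0.9
```

```bash
python3 -c "
from h import *
tcp();door();tcp()"
```

```text
t 4.33 rec tcp [[49.6  0.8 49.8]] F rec -1.6 -0.7 2.2 w 0.0005667949234579471 eff [ -0.7 -50.8 -18.5  -0.2  -0.6   0. ]
-8 96 z [56.2 57.7 59.4]
2 111 z [45.9 48.5 57.9]
12 91 z [48.  49.4 50.8]
22 70 z [48.4 50.6 53.3]
32 58 z [49.  50.4 52.9]
42 53 z [48.7 50.5 51.8]
52 75 z [48.5 50.  51.6]
62 103 z [48.6 50.1 51.6]
72 97 z [47.5 49.8 51.4]
t 4.38 rec tcp [[49.8  0.8 49.9]] F rec -0.9 -0.4 1.1 w 0.0005020520090147652 eff [ -0.2 -51.9 -18.3  -0.   -0.2   0. ]
```

Emit:
{"method": "play_rows", "body": {
  "slide": [
    [0,0,0.001],
    [0,0,0.002],
    [0,0,0.002],
    [0,-0.001,0.002],
    [0,-0.003,0.002],
    [0,-0.005,0.002],
    [0,-0.006,0.002],
    [0,-0.006,0.002]
  ],
  "roll": [0,0,0,0,0,0,0,0]
}}

```text
time: 5.05
ee_pos: [0.5492, 0.0909, 0.0496]
eef_rot: [0.831, 0.557, 0.002, 0.002]
ft_force: [1.5, -3.8, 7.6]
grip_width: 0.0008
grip_force: 4.0
```

```bash
python3 -c "
from h import *
tcp();s=door();tcp()
cv2.imwrite('pics/s2.png',cv2.resize(s['img'][180:330,270:450,::-1],None,fx=3.5,fy=3.5))"
```

```text
t 5.05 rec tcp [[47.1  1.  49.6]] F rec 2.8 -3.0 7.6 w 0.0007685610143165171 eff [  2.3 -47.2 -14.9   1.2   0.5   0. ]
-8 82 z [56.4 57.9 59.3]
2 107 z [46.2 49.  57.8]
12 86 z [47.3 49.6 51.3]
22 57 z [48.7 50.5 53.7]
32 55 z [48.8 50.3 51.5]
42 53 z [48.4 50.2 51.7]
52 98 z [48.5 50.2 51.5]
62 102 z [48.7 50.1 51.7]
72 102 z [47.6 49.7 51.3]
t 5.1 rec tcp [[47.2  1.  49.6]] F rec 3.1 -3.2 7.7 w 0.000653511851443707 eff [  2.3 -47.2 -15.    1.2   0.4  -0. ]
```

View pics/s2.png

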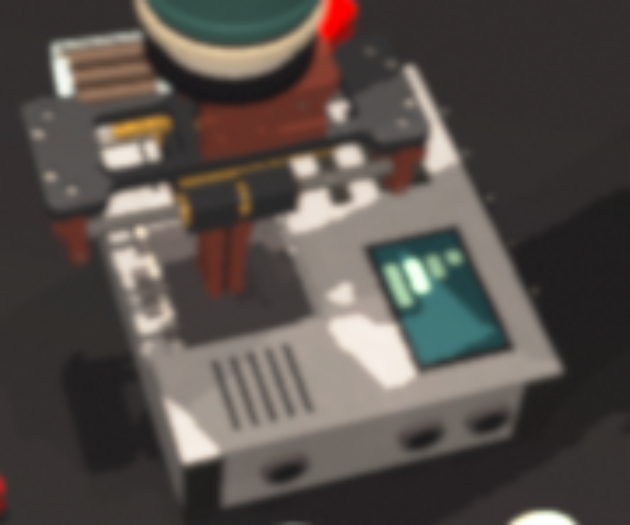

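The door lies flat under the fingertips, with light forces. I'll keep pushing forward.

Emit:
{"method": "play_rows", "body": {
  "slide": [
    [0,-0.001,0],
    [0,-0.002,0],
    [0,-0.003,0],
    [0,-0.004,0],
    [0,-0.005,0],
    [0,-0.006,0],
    [0,-0.007,0],
    [0,-0.008,0],
    [0,-0.008,0]
  ],
  "roll": [0,0,0,0,0,0,0,0,0]
}}

```text
time: 5.85
ee_pos: [0.542, 0.0939, 0.0496]
eef_rot: [0.831, 0.557, 0.002, 0.002]
ft_force: [2.8, -3.8, 7.2]
grip_width: 0.0002
grip_force: 3.9
```

```bash
python3 -c "
from h import *
tcp()"
```

```text
t 5.85 rec tcp [[39.4  1.1 49.6]] F rec 4.1 -2.4 7.2 w 0.00020867894376429177 eff [  2.5 -46.7 -14.6   1.3   0.6   0. ]
```

Emit:
{"method": "play_rows", "body": {
  "slide": [
    [0,-0.001,0],
    [0,-0.002,0],
    [0,-0.003,0],
    [0,-0.004,0],
    [0,-0.005,0],
    [0,-0.006,0],
    [0,-0.007,0],
    [0,-0.008,0],
    [0,-0.009,0],
    [0,-0.01,0],
    [0,-0.01,0]
  ],
  "roll": [0,0,0,0,0,0,0,0,0,0,0]
}}

```text
time: 6.77
ee_pos: [0.5337, 0.0982, 0.0495]
eef_rot: [0.831, 0.557, 0.003, 0.002]
ft_force: [4.3, -2.1, 5.6]
grip_width: 0.0003
grip_force: 4.5
```

```bash
python3 -c "
from h import *
tcp()
s=robot.snapshot('scene');cv2.imwrite('pics/s3.png',cv2.resize(s['img'][180:330,270:450,::-1],None,fx=3.5,fy=3.5))"
```

```text
t 6.77 rec tcp [[30.   1.9 49.5]] F rec 4.8 -0.3 5.6 w 0.00029073164839301123 eff [  1.8 -46.6 -12.7   0.8   1.7   0. ]
```

View pics/s3.png

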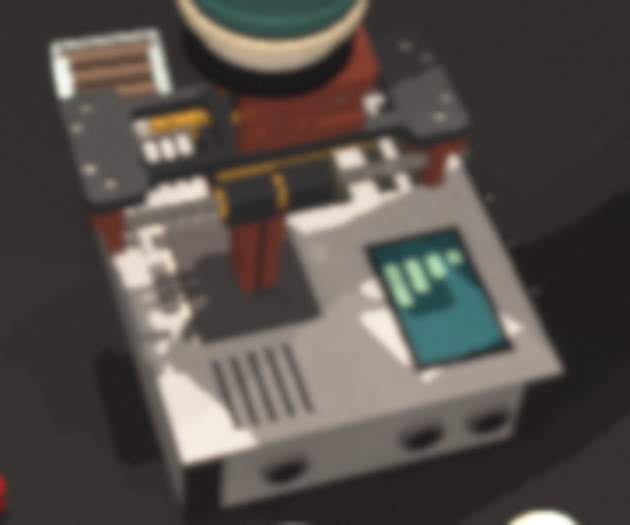

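The door has moved forward while the recorder's screen corners stay put at (370,245) and (510,345). I'll push on to the stop.

Emit:
{"method": "play_rows", "body": {
  "slide": [
    [0,-0.001,0],
    [0,-0.002,0],
    [0,-0.003,0],
    [0,-0.004,0],
    [0,-0.004,0]
  ],
  "roll": [0,0,0,0,0]
}}

```text
time: 7.23
ee_pos: [0.5324, 0.0992, 0.0498]
eef_rot: [0.831, 0.557, 0.005, 0.004]
ft_force: [9.4, -4.9, 1.3]
grip_width: 0.0001
grip_force: 5.8
```

```bash
python3 -c "
from h import *
tcp()"
```

```text
t 7.23 rec tcp [[28.4  2.3 49.8]] F rec 10.6 -1.0 1.3 w 0.0001455532218400815 eff [  3.7 -47.6 -10.5   1.6   3.2   0. ]
```

The force rise marks the stop. I'll back off, lift away and check.

Emit:
{"method": "play_rows", "body": {
  "slide": [
    [0,0.003,-0.001],
    [0,0.008,-0.004],
    [0,0.009,-0.02],
    [0,0.009,-0.05],
    [0,0.009,-0.085],
    [0,0.03,-0.12],
    [0,0.07,-0.14],
    [0,0.11,-0.15],
    [0,0.14,-0.15],
    [0,0.14,-0.15],
    [0,0.14,-0.15]
  ],
  "roll": [0,0,0,0,0,0,0,0,0,0,0]
}}

```text
time: 8.15
ee_pos: [0.6558, 0.0462, 0.1974]
eef_rot: [0.831, 0.556, -0.001, -0.001]
ft_force: [0.3, 0.3, -1.0]
grip_width: 0.0003
grip_force: 0.0
```

```bash
python3 -c "
from h import *
import pickle
tcp();s=door()
cv2.imwrite('pics/s4.png',cv2.resize(s['img'][130:350,220:460,::-1],None,fx=2.5,fy=2.5))
o=pickle.load(open('scene0.pkl','rb'))
# recorder shift: image shift of control deck patch
A,B=[cv2.cvtColor(i['img'],cv2.COLOR_RGB2GRAY) for i in (o,s)]
p=A[240:300,370:420];r=cv2.matchTemplate(B[225:315,355:435],p,cv2.TM_CCOEFF_NORMED);print(cv2.minMaxLoc(r)[1],cv2.minMaxLoc(r)[3],'expect (15,15)')
"
```

```text
t 8.15 rec tcp [[162.7   0.3 197.4]] F rec 0.1 0.3 -1.0 w 0.000259876727570453 eff [ -1.1 -58.3 -29.3  -0.1  -0.4  -0. ]
-8 101 z [56.2 58.  59.1]
2 119 z [50.1 52.5 58.2]
12 102 z [50.4 52.4 56.3]
22 104 z [50.2 51.5 53. ]
32 100 z [49.5 51.  52.8]
42 101 z [49.2 50.9 52.1]
52 103 z [48.8 50.3 51.8]
62 101 z [46.5 49.6 51.2]
72 79 z [45.3 46.8 49.2]
0.9232162833213806 (16, 15) expect (15,15)
```

View pics/s4.png

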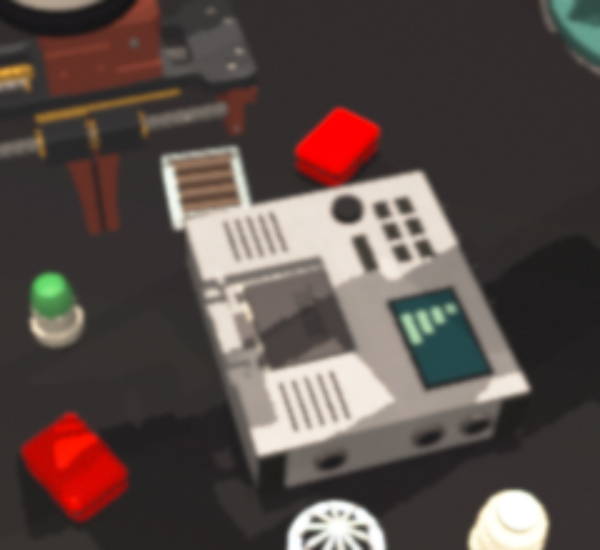

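The door stays down with its front edge under the lip, and the other things are in place. I'll check the slide amount and the shifts numerically.

```bash
python3 - <<'E'
from h import *
import pickle
tiles=[];yy,xx=np.mgrid[-50:50:.5,-15:100:.5]
for n in ("scene","top"):
    s=robot.snapshot(n)
    W=np.stack([*(C[:,None,None]+(EX[:,None,None]*xx+EY[:,None,None]*yy)/1000),np.full(xx.shape,.0495)],-1)
    c=W@s["R"].T+s["t"];p=c@s["camera_matrix"].T;p=(p[...,:2]/p[...,2:]).astype(np.float32)
    im=cv2.remap(s["img"],p[...,0],p[...,1],cv2.INTER_CUBIC)
    g=cv2.cvtColor(im,cv2.COLOR_RGB2GRAY)
    print(n,[(x,int(np.median(g[40:160,int((x+15)*2)]))) for x in range(0,96,2)])
    for x in range(-10,100,10): im[:6,(x+15)*2]=(255,0,0)
    tiles.append(cv2.resize(im,None,fx=1.7,fy=1.7))
    o=pickle.load(open(n+"0.pkl","rb"))
    for nm,t in (("old",o),("new",s)):
        P=cloud(t);R=t["img"].astype(int)
        red=(R[...,0]>150)&(R[...,1]<60);grn=(R[...,1]>R[...,0]+40)&(R[...,1]>R[...,2]+30)&(P[...,2]<.1)&(P[...,2]>.03)
        for lab,m in (("red",red),("grn",grn)):
            k,l,st,ce=cv2.connectedComponentsWithStats(m.astype(np.uint8))
            print(n,nm,lab,[ce[i].round(1).tolist() for i in range(1,k) if st[i,4]>60])
    if n=="top":
        P=cloud(s);win=np.zeros((480,640),bool);win[195:350,205:360]=1
        m=cv2.morphologyEx((win&(abs(P[...,2]-.057)<.006)).astype(np.uint8),cv2.MORPH_OPEN,np.ones((5,5)))
        k,l,st,ce=cv2.connectedComponentsWithStats(m);print(cv2.minAreaRect(P[l==1+st[1:,4].argmax()][:,:2].astype(np.float32)*1000))
cv2.imwrite("pics/rect.png",np.hstack(tiles)[:,:,::-1])
E
```

```text
scene [(0, 139), (2, 108), (4, 77), (6, 68), (8, 68), (10, 68), (12, 69), (14, 69), (16, 68), (18, 67), (20, 67), (22, 69), (24, 69), (26, 69), (28, 68), (30, 69), (32, 71), (34, 73), (36, 74), (38, 73), (40, 74), (42, 73), (44, 74), (46, 76), (48, 76), (50, 75), (52, 82), (54, 91), (56, 98), (58, 102), (60, 104), (62, 102), (64, 96), (66, 118), (68, 136), (70, 138), (72, 140), (74, 137), (76, 141), (78, 160), (80, 200), (82, 222), (84, 226), (86, 226), (88, 226), (90, 222), (92, 198), (94, 145)]
scene old red [[354.0, 187.3], [249.1, 315.0]]
scene old grn [[239.9, 247.4]]
scene new red [[354.2, 187.1], [249.1, 315.5]]
scene new grn [[239.9, 247.4]]
top [(0, 144), (2, 145), (4, 145), (6, 144), (8, 144), (10, 144), (12, 144), (14, 145), (16, 145), (18, 144), (20, 143), (22, 143), (24, 140), (26, 138), (28, 125), (30, 98), (32, 97), (34, 98), (36, 99), (38, 100), (40, 102), (42, 100), (44, 112), (46, 128), (48, 140), (50, 140), (52, 141), (54, 142), (56, 142), (58, 140), (60, 140), (62, 138), (64, 121), (66, 142), (68, 183), (70, 170), (72, 150), (74, 151), (76, 148), (78, 169), (80, 220), (82, 229), (84, 228), (86, 226), (88, 228), (90, 238), (92, 207), (94, 91)]
top old red [[296.1, 176.3], [348.6, 332.8]]
top old grn [[349.9, 202.5]]
top new red [[285.0, 178.1]]
top new grn [[349.4, 202.6]]
((547.3408203125, 10.31001091003418), (66.13386535644531, 38.396385192871094), 87.65534210205078)
```

View pics/rect.png

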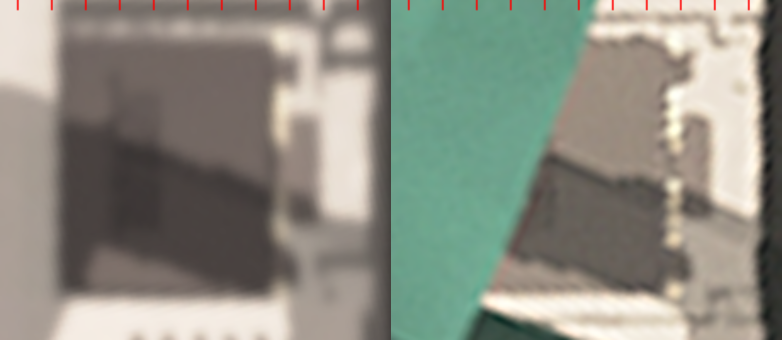

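```bash
python3 - <<'E'
from h import *
import pickle
s=pickle.load(open("scene0.pkl","rb"));yy,xx=np.mgrid[-50:50:.5,-15:100:.5]
W=np.stack([*(C[:,None,None]+(EX[:,None,None]*xx+EY[:,None,None]*yy)/1000),np.full(xx.shape,.0495)],-1)
c=W@s["R"].T+s["t"];p=c@s["camera_matrix"].T;p=(p[...,:2]/p[...,2:])
out=[]
for f,(r0,c0,k) in {"s2":(180,270,3.5),"s4":(130,220,2.5)}.items():
    q=((p-[c0,r0]+.5)*k-.5).astype(np.float32)
    im=cv2.remap(cv2.imread(f"pics/{f}.png"),q[...,0],q[...,1],cv2.INTER_LINEAR)
    for x in range(-10,100,10): im[:6,(x+15)*2]=(0,0,255)
    out.append(cv2.resize(im,None,fx=1.7,fy=1.7))
    g=cv2.cvtColor(im,cv2.COLOR_BGR2GRAY)
    for y in (-30,-24,-18,18,24,30): print(f,y,[int(v) for v in g[int((y+50)*2),(np.arange(56,96,2)+15)*2]])
cv2.imwrite("pics/cmp.png",np.hstack(out))
E
```

```text
s2 -30 [96, 105, 107, 107, 107, 106, 106, 106, 104, 104, 110, 118, 115, 114, 137, 160, 164, 161, 160, 152]
s2 -24 [102, 104, 105, 105, 105, 106, 105, 106, 106, 114, 138, 154, 154, 162, 184, 209, 223, 225, 222, 204]
s2 -18 [89, 93, 96, 97, 98, 97, 96, 97, 103, 127, 176, 214, 215, 207, 201, 201, 208, 218, 220, 196]
s2 18 [60, 60, 61, 60, 60, 61, 60, 61, 65, 90, 134, 170, 188, 198, 201, 206, 213, 221, 217, 185]
s2 24 [61, 61, 61, 61, 61, 61, 61, 60, 63, 70, 85, 95, 101, 113, 134, 153, 164, 168, 162, 140]
s2 30 [61, 60, 61, 60, 61, 61, 60, 60, 61, 64, 75, 86, 91, 95, 112, 127, 138, 152, 166, 153]
s4 -30 [106, 105, 105, 104, 104, 113, 121, 127, 158, 197, 207, 184, 158, 150, 156, 164, 164, 158, 151, 133]
s4 -24 [106, 106, 106, 105, 119, 161, 193, 190, 198, 215, 217, 208, 209, 219, 224, 225, 225, 222, 209, 171]
s4 -18 [106, 107, 107, 108, 133, 191, 221, 214, 207, 207, 206, 210, 218, 224, 225, 226, 225, 221, 200, 155]
s4 18 [68, 68, 68, 72, 95, 134, 158, 156, 147, 145, 144, 143, 145, 144, 142, 142, 142, 141, 130, 109]
s4 24 [68, 69, 67, 67, 71, 85, 101, 119, 139, 151, 150, 141, 134, 132, 132, 131, 129, 124, 115, 102]
s4 30 [68, 68, 68, 68, 74, 86, 90, 89, 109, 137, 147, 138, 134, 137, 143, 144, 144, 142, 136, 122]
```

View pics/cmp.png

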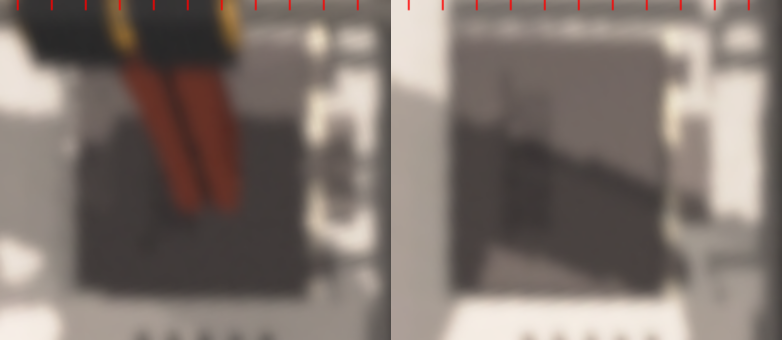

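The door's rear edge has moved about 10 mm between the two views, but I don't know the slide at the first one. A second gentle push will confirm it is at the stop.

Emit:
{"method": "play_rows", "body": {
  "slide": [
    [0,-0.03,0],
    [0,-0.065,0.02],
    [0,-0.1,0.055],
    [0,-0.12,0.09],
    [0,-0.125,0.12],
    [0,-0.125,0.135],
    [0,-0.125,0.142],
    [0,-0.125,0.147],
    [0,-0.125,0.149],
    [0,-0.125,0.15],
    [0,-0.125,0.15]
  ],
  "roll": [0,0,0,0,0,0,0,0,0,0,0]
}}

```text
time: 9.22
ee_pos: [0.5397, 0.0946, 0.0497]
eef_rot: [0.831, 0.557, 0.0, -0.0]
ft_force: [-3.2, 0.4, 4.9]
grip_width: 0.0006
grip_force: 2.1
```

```bash
python3 -c "
from h import *
tcp()"
```

```text
t 9.22 rec tcp [[37.   0.8 49.7]] F rec -3.1 -0.8 4.9 w 0.0006207026705065846 eff [ -0.3 -49.3 -19.2   0.   -1.3  -0. ]
```

Emit:
{"method": "play_rows", "body": {
  "slide": [
    [0,-0.001,0],
    [0,-0.003,0.001],
    [0,-0.005,0.001],
    [0,-0.006,0.001],
    [0,-0.007,0.001],
    [0,-0.007,0.001]
  ],
  "roll": [0,0,0,0,0,0]
}}

```text
time: 9.72
ee_pos: [0.5377, 0.0967, 0.0496]
eef_rot: [0.831, 0.557, 0.003, 0.003]
ft_force: [1.3, -2.8, 7.3]
grip_width: 0.0003
grip_force: 3.5
```

```bash
python3 -c "
from h import *
tcp()"
```

```text
t 9.72 rec tcp [[34.3  2.  49.6]] F rec 2.2 -2.1 7.3 w 0.0002845335810310845 eff [  2.  -46.6 -14.2   1.    0.8   0. ]
```

Emit:
{"method": "play_rows", "body": {
  "slide": [
    [0,-0.001,0],
    [0,-0.002,0],
    [0,-0.003,0],
    [0,-0.004,0],
    [0,-0.004,0]
  ],
  "roll": [0,0,0,0,0]
}}

```text
time: 10.13
ee_pos: [0.5343, 0.0985, 0.0496]
eef_rot: [0.831, 0.556, 0.004, 0.002]
ft_force: [2.8, -1.2, 6.8]
grip_width: 0.0003
grip_force: 3.0
```

```bash
python3 -c "
from h import *
tcp()"
```

```text
t 10.13 rec tcp [[30.5  2.4 49.6]] F rec 3.1 -0.1 6.8 w 0.0002581816933878829 eff [  1.2 -46.6 -13.8   0.6   1.    0. ]
```

Emit:
{"method": "play_rows", "body": {
  "slide": [
    [0,-0.001,0],
    [0,-0.002,0],
    [0,-0.003,0],
    [0,-0.004,0],
    [0,-0.004,0]
  ],
  "roll": [0,0,0,0,0]
}}

```text
time: 10.55
ee_pos: [0.5326, 0.0995, 0.0497]
eef_rot: [0.831, 0.557, 0.005, 0.004]
ft_force: [7.6, -4.2, 2.3]
grip_width: 0.0005
grip_force: 5.1
```

```bash
python3 -c "
from h import *
tcp()"
```

```text
t 10.55 rec tcp [[28.5  2.7 49.7]] F rec 8.6 -1.0 2.3 w 0.00047532932992778445 eff [  3.2 -47.8 -12.    1.4   2.4   0. ]
```

The push stopped at the same place (x 28.5) with a sharp force rise. That puts the ridge at about 20 mm, so the slide is fully forward. Now I withdraw.

Emit:
{"method": "play_rows", "body": {
  "slide": [
    [0,0.003,-0.001],
    [0,0.008,-0.004],
    [0,0.009,-0.02],
    [0,0.009,-0.05],
    [0,0.009,-0.085],
    [0,0.03,-0.12],
    [0,0.07,-0.14],
    [0,0.11,-0.15],
    [0,0.14,-0.15],
    [0,0.14,-0.15],
    [0,0.14,-0.15]
  ],
  "roll": [0,0,0,0,0,0,0,0,0,0,0]
}}

```text
time: 11.47
ee_pos: [0.6564, 0.0462, 0.1972]
eef_rot: [0.831, 0.556, 0.0, -0.0]
ft_force: [-0.7, 0.2, -1.0]
grip_width: 0.0
grip_force: 0.0
```

```bash
python3 -c "
from h import *
tcp();door();print(robot.finish_job())"
```

```text
t 11.47 rec tcp [[163.3   0.6 197.2]] F rec -0.7 -0.0 -1.0 w 4.693737042778349e-05 eff [ -1.  -58.2 -29.2  -0.1  -0.4  -0. ]
-8 100 z [56.1 57.6 59.1]
2 121 z [50.  52.1 58.3]
12 108 z [50.6 52.2 55.7]
22 104 z [50.3 51.4 52.8]
32 97 z [49.1 51.2 52.6]
42 106 z [49.1 50.7 52.1]
52 102 z [49.  50.5 51.8]
62 101 z [46.9 49.5 51.1]
72 82 z [45.6 47.  49.6]
the job is handed in; nothing more can be done
None
```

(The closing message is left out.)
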